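Chock a roller on the sloping ramp

TASK

The dark oiled roller at the foot of the sloping ramp is still wet: nothing may touch it and it must stay where it is. Park the pale roller higher up the same ramp: first lay the rubber cleaning stick that lies beside the roller squarely across the ramp on the blue band as a chock, then set the pale roller down across the ramp just uphill of the stick, without dropping it, so that it comes to rest against the stick. Do not disturb the bench brush or the wooden knob.

Things in the scene. Friction and masses are not known exactly. Their poses are not given: they have to be found in the camera images.
- ramp: Fixed plywood ramp, 260 (x) by 180 mm (y). Origin on the worktop under its middle; +x points uphill, z up. Its flat top rises 5 degrees: 18 mm above the worktop at x = -120 mm, 40 mm at the upper end, x = +129 mm. A lip 10 mm thick stands 20 mm above the top across the low foot, inner face at x = -120 mm; sides and upper end are open. Round things let go on it roll down.
- band (a point): On the ramp's top surface, at the middle of the blue painted band that runs across the ramp (40 mm wide along the slope, full ramp width). At ramp x = -15 mm, y = 0, z = 27 mm; its axes are parallel to the ramp's (level, not tilted).
- stick: Loose tan crepe rubber cleaning stick, a bar 34 mm wide (x), 170 mm long (y), 32 mm high (z), about 0.27 kg. Origin at the centre of its underside. Starts flat on the worktop left of the ramp, long side roughly across the robot's view. It does not slide on the ramp. (Another such stick lies far left at the back, part of the room.)
- pale_roller: Loose turned roller of pale wood, a plain cylinder 36 mm in diameter, 110 mm long along its y, about 80 g. Origin at its centre, on its axis. Starts lying on the worktop left of the ramp, long side roughly across the robot's view; it rolls freely (its x and z axes turn with it).
- oiled_roller: Loose dark brown roller, same size as the pale one, lying across the foot of the ramp against the lip; origin at its centre, y along its axis. Wet: not to be touched or moved.
- brush: Bystander: loose wooden bench brush with dark bristles, 290 (x) x 46 x 36 mm, left of the stick and roller; origin at the centre of its underside.
- knob: Bystander: loose turned wooden knob standing on its foot, 39 mm across, 37 mm high; origin at the centre of its underside.
Not all that is in view belongs to the job. What is meant by the stick is not turquoise, and is the larger of those in its own colour.

How it is judged (in metres and radians):
On the way:
1. the stick lies let go across the ramp on the blue band, the pale roller not yet on the ramp (x of stick in the frame of band between -0.018 and 0.018 m and y of stick in the frame of band between -0.03 and 0.03 m and z of stick in the frame of band between -0.006 and 0.006 m and angle between the y axis of stick and the y axis of ramp, either way round below 0.2 rad and angle between stick's own z axis and vertical below 0.16 rad and contact force between the fingers and stick below 0.05 N and horizontal distance between pale_roller and ramp above 0.16 m), for 0.2 s.
At the end, for the whole second after the job is handed in: The stick lies flat, let go, within 18 mm of the band's middle along the ramp and 30 mm sideways, square within 0.2 rad; the pale roller lies still against its uphill side, within 40 mm of the ramp's centre line, across the ramp within 0.25 rad (x of stick in the frame of band between -0.018 and 0.018 m and y of stick in the frame of band between -0.03 and 0.03 m and z of stick in the frame of band between -0.006 and 0.006 m and angle between the y axis of stick and the y axis of ramp, either way round below 0.2 rad and angle between stick's own z axis and vertical below 0.16 rad and contact force between the fingers and stick below 0.05 N and x of pale_roller in the frame of band between 0.012 and 0.062 m and y of pale_roller in the frame of band between -0.04 and 0.04 m and z of pale_roller in the frame of band between 0.012 and 0.03 m and angle between the y axis of pale_roller and the y axis of ramp, either way round below 0.25 rad and contact force between pale_roller and stick above 0.01 N and linear speed of each of pale_roller, stick below 0.01 m/s and angular speed of pale_roller below 0.3 rad/s); the robot touches nothing.
It fails at once if the wet dark roller is touched by the robot, the stick or the pale roller, or moved by more than 12 mm (contact force between any of the fingers, the arm, stick, pale_roller and oiled_roller above 0.1 N or distance of oiled_roller from where it was at the start of the episode above 0.012 m).
It fails at once if the pale roller is dropped (faster than 0.5 m/s while the fingers do not hold it) (linear speed of pale_roller above 0.5 m/s and contact force between the fingers and pale_roller below 0.05 N).
It fails at once if the brush or the knob is moved by more than 20 mm (distance of any of brush, knob from where it was at the start of the episode above 0.02 m).
It also fails if it takes over 64 s, if anything falls off the work surface, if the arm or the gripper's body presses on something with over 40 N, if the wrist force passes 120 N, or if a joint passes its speed limit or range.

ROBOT

A 6-joint arm with a two-finger parallel gripper is mounted at the origin on a cart in front of the work surface, level with it; the furniture and walls round the work are solid. World frame = base frame: x ahead of the robot, y to its left, z up, the work surface at z = 0. Lengths are in m, angles in degrees, forces in N, time in s.
With the tool pointing down it reaches from about 0.3 to 0.75 m from the base axis. Payload 8.5 kg.
Tool frame: the origin (TCP) lies at the very end of the fingers, on their centre line; the grasp point (between the pads) lies 19 mm behind it (env.tcp_to_grasp is the distance from the TCP to the grasp point, in m); z points along the fingers, y is the line along which they close (so a half turn about z gives the same grasp; the last joint's range is limited). The gripper opens to 85 mm and grips with 20 to 120 N. Pads are 22 mm wide; open, the fingers measure 114 mm over their backs; the gripper's body (76 mm by 85 mm) begins 54 mm behind the grasp point. The pads swing forward as they close: fully open they stand 13 mm farther back than shut.
Start: joints at [51.778, 21.807, 74.336, -0, 83.858, -12.336], TCP at [0.24, 0.495, 0.231] pointing down, gripper open.
Joint ranges: [-178.18, 178.18], [-50.72, 133.34], [12.68, 142.11], [-81.47, 261.47], [9.98, 163.14], [-165.26, 165.26]. Speed limits (degrees/s): [136.94, 136.94, 180, 180, 180, 180].

INTERFACE

Orientations are given as a 3x3 rotation matrix whose columns are the frame's x, y, z axes.
In Python, from rig import status, get_image, env gives the robot as it stands.
- The arm moves only by the shell command python3 -m handwheel 'ROWS' [FORCE]. ROWS is text: rows parted by semicolons, each of 7 numbers parted by spaces: the shift along the world's x, y, z in cm, then the turn, a rotation vector about the world's x, y, z in degrees, then the opening, from 0 (shut) to 1 (fully open). In form: dx dy dz wx wy wz gripper; .... A call has 1 to 8 rows; each row is the pose to reach, as a shift and turn from the pose commanded when the call began; what a row does not reach only later rows make up. A row lasts 1/12 s, in which the tool goes at most 41.7 mm and 7.16 degrees, less where a joint would pass 70% of its speed; a pose out of reach is approached as far as the arm can. A call with a gripper value outside its range is refused whole. The fingers move at their own pace and stop on an object; FORCE is the grip in N (left out, the last holds). Time passes only in rows, so rows that repeat a pose let the fingers close. It gives the time, the measured TCP pose, the force, the opening and the grip force at its end, in the units of the state.
- status.observe(): the state, without advancing time (a new reading comes with each control period).
- get_image(name): name is "scene" or "top" or "wrist"; returns a dict with "color" (420x560x3 uint8, red, green, blue), "vertical_fov" (degrees; the focal length in pixels is half the picture's height over the tangent of half this angle, whatever the lens; pixels are square), "cx", "cy" (the principal point, pixels), "xyz" and "orientation" of the camera in the world. Camera axes: x right, y down, z forward; pixel columns grow to the right and rows downward; lengths in m; the calibration is good to about 2 mm. A picture is of the moment at which its call begins. There is no depth.
- env.close_job(): hands the job in; it is judged then, once.
The state is a dict: "time_s": time; "q": joint angles; "qvel": joint speeds; "joint_efforts": joint torques, N m; "position": TCP position; "tool_rot": TCP orientation; "ft_force": force on the tool from outside, world axes, zero at the start; "wrist_torque": the same for the moment, N m; "grip_width": finger opening in m; "gripper_force": force on a finger pad.
Only numpy, scipy, OpenCV 4.12 (cv2) and the standard library are available. Lean on these libraries where they do the work, as an engineer would, in place of code of your own. Each camera call takes 0.05 s, during which the arm holds its last target. There are 200 camera calls.

## Working session

There is one attempt and no reset: what is moved stays moved. The work goes in short steps, Python scripts to look and compute and a shell command to move; the robot and the scene stay as the last step left them, time stands still between calls to the robot, and variables do not carry over. Pictures are saved under pics/ and viewed, at most 10 in all, crops included, and the job is handed in when it is done.

```bash
mkdir -p pics; ls
cat > h.py <<'E'
import numpy as np, cv2
from rig import status, get_image, env
def snap(n,f):
    d=get_image(n); cv2.imwrite(f,d["color"][:,:,::-1].copy()); 
    np.save(f.replace('.png','.npy'),d,allow_pickle=True); return d
def ray(d,px,z):
    px=np.atleast_2d(np.array(px,float)); f=210/np.tan(np.radians(d["vertical_fov"]/2))
    r=np.c_[(px[:,0]-d["cx"])/f,(px[:,1]-d["cy"])/f,np.ones(len(px))]@np.array(d["orientation"]).T
    c=np.array(d["xyz"]); z=np.broadcast_to(z,len(px)); return c+r*((z-c[2])/r[:,2])[:,None]
def proj(d,P):
    f=210/np.tan(np.radians(d["vertical_fov"]/2)); p=(np.atleast_2d(P)-d["xyz"])@np.array(d["orientation"])
    return np.c_[p[:,0]/p[:,2]*f+d["cx"],p[:,1]/p[:,2]*f+d["cy"]]
E
python3 - <<'E'
from h import *
for n in("top","scene"):
    d=snap(n,f"pics/{n}0.png"); print(n,d["xyz"],d["vertical_fov"],np.round(d["orientation"],3).tolist(),d["cx"],d["cy"])
E
```

```text
pics
top [0.45073066 0.36098544 0.99438433] 51.46179213194576 [[0.02, -0.994, 0.105], [-1.0, -0.018, 0.017], [-0.015, -0.105, -0.994]] 278.87353482033285 208.30150840038652
scene [-0.31444381  1.20140619  0.84652712] 42.720475917153415 [[-0.71, -0.388, 0.587], [-0.704, 0.404, -0.585], [-0.011, -0.829, -0.56]] 284.0722024842865 221.93303242261558
```

View pics/top0.png

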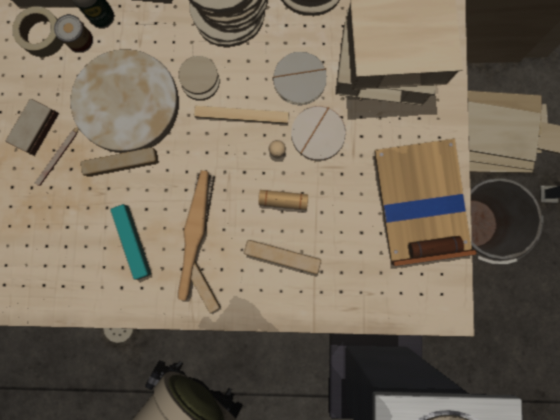

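View pics/scene0.png

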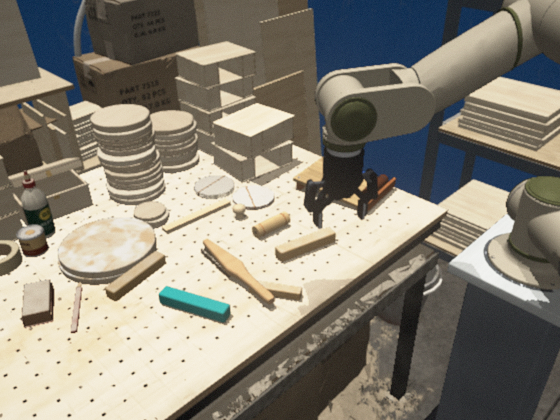

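The top view shows the roller at about (283,200), the stick at (283,257), the knob at (277,149) and the brush at (195,235). The ramp is at (428,200), with its band at (425,208) and the dark roller at (436,247). The scene view agrees, and the gripper is clear of everything. Next I'll zoom in and measure.

Run:
```python
from h import *
d=np.load("pics/top0.npy",allow_pickle=True).item(); im=d["color"][:,:,::-1].copy()
a=cv2.resize(im[180:285,235:335],None,fx=4,fy=4,interpolation=cv2.INTER_CUBIC)
b=cv2.resize(im[132:237+35,370:480],None,fx=3,fy=3,interpolation=cv2.INTER_CUBIC)
c=np.zeros((420,800,3),np.uint8); c[:420,:400]=a; c[:420,420:750]=b
for i in range(0,400,40): cv2.putText(c,str(235+i//4),(i,8),0,.3,(255,0,0),1); cv2.putText(c,str(180+i//4),(0,i+4),0,.3,(0,0,255),1)
for i in range(0,330,60): cv2.putText(c,str(370+i//3),(420+i,8),0,.3,(255,0,0),1); cv2.putText(c,str(132+i//3),(400,i+4),0,.3,(0,0,255),1)
cv2.imwrite("pics/crop.png",c)
hsv=cv2.cvtColor(im,cv2.COLOR_BGR2HSV)
m=cv2.inRange(hsv,(100,120,60),(130,255,255)); m[:,:370]=0
cs=max(cv2.findContours(m,0,2)[0],key=cv2.contourArea); r=cv2.minAreaRect(cs); bx=cv2.boxPoints(r)
print("band",r); w=ray(d,bx,0.027); print(w.round(4), ray(d,r[0],0.027))
```

```text
band ((424.3200378417969, 207.74002075195312), (15.980610847473145, 78.20600891113281), 81.8698959350586)
[[ 0.5635  0.1422  0.027 ]
 [ 0.5914 -0.0297  0.027 ]
 [ 0.5561 -0.0338  0.027 ]
 [ 0.5282  0.1374  0.027 ]] [[0.55976708 0.05400836 0.027     ]]
```

View pics/crop.png

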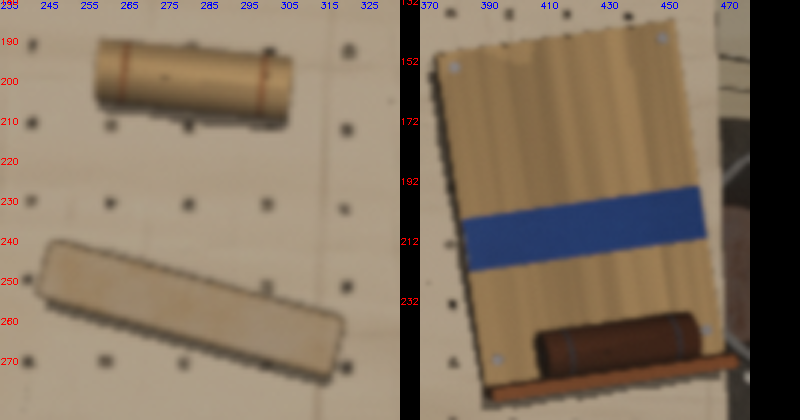

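The crop shows the stick's top-face corners at about (248,240), (321,259), (317,275) and (244,253). The roller spans x 259–308 and y 190–212, and the wet roller is at (437,246). The band measures about 0.174 x 0.036 m, which agrees with its given size.

Run:
```python
from h import *
d=np.load("pics/top0.npy",allow_pickle=True).item()
s=ray(d,[(248,240),(321,259),(317,275),(244,253)],.032); print("stick",s.round(3).tolist(),s.mean(0).round(3))
print("len",np.linalg.norm(s[0]-s[1]),np.linalg.norm(s[1]-s[2]))
v=(s[0]+s[3]-s[1]-s[2])[:2]; print("yaw",np.degrees(np.arctan2(-v[0],v[1])))
p=ray(d,[(258.5,199),(307,202.5)],.018); v=(p[0]-p[1])[:2]; print("roller",p.round(3).tolist(),p.mean(0).round(3),"len",np.linalg.norm(v),"yaw",np.degrees(np.arctan2(-v[0],v[1])))
print("oiled",ray(d,(436,247),.035).round(3))
o=status.observe(); print({k:np.round(o[k],3).tolist() for k in("time_s","q","position","tool_rot","ft_force","grip_width")}, env.tcp_to_grasp)
```

```text
stick [[0.48, 0.444, 0.032], [0.442, 0.283, 0.032], [0.407, 0.291, 0.032], [0.452, 0.452, 0.032]] [0.445 0.367 0.032]
len 0.1657504264141794 0.03586415835844158
yaw -14.44336033668035
roller [[0.574, 0.424, 0.018], [0.568, 0.314, 0.018]] [0.571 0.369 0.018] len 0.10976946030658094 yaw -3.11361612131666
oiled [[0.473 0.032 0.035]]
{'time_s': 0.1, 'q': [51.779, 21.837, 74.382, 0.0, 83.858, -12.337], 'position': [0.24, 0.495, 0.231], 'tool_rot': [[-0.9, 0.437, -0.001], [0.437, 0.9, -0.001], [0.0, -0.001, -1.0]], 'ft_force': [-0.281, 0.029, 0.453], 'grip_width': 0.085} 0.0187
```

```bash
python3 -m handwheel '3 -2 0 0 0 -7 1; 6 -4 -1 0 0 -14 1; 9 -6 -2 0 0 -21 1; 12 -8 -3 0 0 -28 1; 15 -9.5 -4 0 0 -35 1; 17.5 -11 -5 0 0 -42 1; 19.5 -12 -6 0 0 -49 1; 20.5 -12.8 -7 0 0 -56 1' 40
python3 -m handwheel '0 0 0 0 0 -7 1; 0 0 0 0 0 -14 1; 0 0 0 0 0 -21 1; 0 0 0 0 0 -22.5 1; 0 0 0 0 0 -22.5 1; 0 0 0 0 0 -22.5 1'
python3 - <<'E'
from h import *
d=snap("wrist","pics/w1.png"); print(d["xyz"],np.round(d["orientation"],2).tolist())
# predicted stick outline
c=np.array([.445,.367]); a=np.radians(-14.4); u=np.array([np.cos(a),np.sin(a)]); v=np.array([-u[1],u[0]])
P=[[*(c+sx*.017*u+sy*.085*v),.032] for sx,sy in((1,1),(1,-1),(-1,-1),(-1,1))]
im=cv2.imread("pics/w1.png"); cv2.polylines(im,[proj(d,P).astype(np.int32)],True,(0,0,255),1); cv2.imwrite("pics/w1b.png",im)
o=status.observe(); print(o["position"],np.round(o["tool_rot"],3).tolist())
E
```

```text
time_s: 0.77
position: [0.4473, 0.3654, 0.1603]
tool_rot: [[-0.133, 0.991, -0.0], [0.991, 0.133, -0.0], [-0.0, -0.0, -1.0]]
ft_force: [-0.1, 0.5, 0.9]
grip_width: 0.0855
gripper_force: 0.0
time_s: 1.27
position: [0.445, 0.3668, 0.1611]
tool_rot: [[0.247, 0.969, -0.001], [0.969, -0.247, -0.0], [-0.0, -0.0, -1.0]]
ft_force: [0.2, -1.0, -0.6]
grip_width: 0.0857
gripper_force: 0.0
[0.46375304 0.44016951 0.3040567 ] [[0.97, -0.24, -0.07], [-0.25, -0.92, -0.29], [-0.0, 0.3, -0.95]]
[0.44501005 0.36676734 0.16112948] [[0.247, 0.969, -0.0], [0.969, -0.247, -0.0], [-0.0, -0.0, -1.0]]
```

View pics/w1b.png

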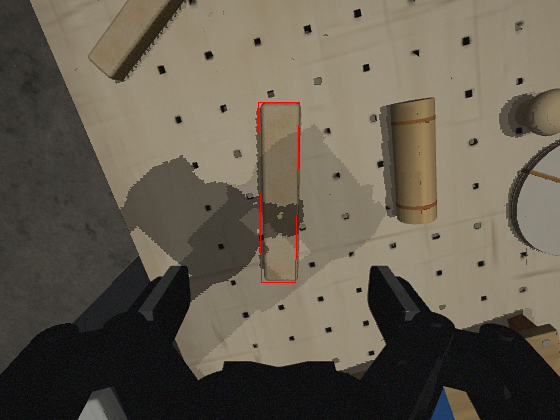

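The wrist view shows the predicted outline right on the stick, at (260–300, 102–282), so I'll go down and grip it.

```bash
python3 -m handwheel '0 0 -4 0 0 0 1; 0 0 -8 0 0 0 1; 0 0 -11 0 0 0 1; 0 0 -13.5 0 0 0 1; 0 0 -15.2 0 0 0 1; 0 0 -15.5 0 0 0 1; 0 0 -15.5 0 0 0 0.2; 0 0 -15.5 0 0 0 0.2' 40
python3 -m handwheel '0 0 0 0 0 0 0.2; 0 0 0 0 0 0 0.2; 0 0 0 0 0 0 0.2; 0 0 0 0 0 0 0.2; 0 0 0 0 0 0 0.2'
```

```text
time_s: 1.98
position: [0.4456, 0.3671, 0.0073]
tool_rot: [[0.248, 0.969, 0.001], [0.969, -0.248, 0.001], [0.001, 0.001, -1.0]]
ft_force: [-0.2, -0.7, 0.4]
grip_width: 0.0641
gripper_force: 0.0
time_s: 2.4
position: [0.4458, 0.3672, 0.0078]
tool_rot: [[0.248, 0.969, 0.002], [0.969, -0.248, 0.001], [0.002, 0.002, -1.0]]
ft_force: [-0.0, 0.2, 6.3]
grip_width: 0.0334
gripper_force: 41.2
```

```bash
python3 -m handwheel '0 0 1 0 0 0 0.2; 0 0 3 0 0 0 0.2; 0 0 6 0 0 0 0.2; 0 0 9 0 0 0 0.2; 0.5 -1 12 0 0 1 0.2; 1.5 -3 14 0 0 3 0.2; 2.5 -6 15 0 0 6 0.2; 3.5 -9 15 0 0 9 0.2'
python3 -m handwheel '1.2 -3 0 0 0 3 0.2; 2.4 -6 0 0 0 5 0.2; 3.6 -9 0 0 0 8 0.2; 4.8 -12.5 0 0 0 10 0.2; 6 -16 0 0 0 12 0.2; 7 -19 0 0 0 13 0.2; 7.8 -21 0 0 0 14 0.2; 8.3 -22.2 0 0 0 14.6 0.2'
python3 -m handwheel '0 0 -1 0.4 -2.5 0 0.2; 0 0 -2 0.8 -4.9 0 0.2; 0 0 -3 0.8 -4.9 0 0.2; 0 0 -3 0.8 -4.9 0 0.2; 0 0 -3 0.8 -4.9 0 0.2'
python3 - <<'E'
from h import *
d=snap("wrist","pics/w2.png"); d2=snap("top","pics/t2.png")
im=cv2.cvtColor(d["color"],cv2.COLOR_RGB2BGR); c=np.array([.56,.054]); a=np.radians(9.2); u=np.array([np.cos(a),np.sin(a)]); v=np.array([-u[1],u[0]])
def P(z,hx,hy,cx=0): return [[*(c+(cx+sx*hx)*u+sy*hy*v),z+(cx+sx*hx)*.0875] for sx,sy in((1,1),(1,-1),(-1,-1),(-1,1))]
i2=cv2.cvtColor(d2["color"],cv2.COLOR_RGB2BGR)
for I,D in((im,d),(i2,d2)): cv2.polylines(I,[proj(D,P(.027,.02,.09)).astype(np.int32)],True,(0,0,255),1)
cv2.imwrite("pics/w2b.png",np.hstack([cv2.resize(im,(560,420))[:, :],cv2.resize(i2[130:270,370:450],(240,420))]))
o=status.observe(); print(o["position"],np.round(o["tool_rot"],3).tolist(),o["grip_width"])
E
```

```text
time_s: 3.07
position: [0.4809, 0.2764, 0.1597]
tool_rot: [[0.09, 0.996, 0.005], [0.996, -0.09, 0.002], [0.002, 0.005, -1.0]]
ft_force: [0.3, 0.1, -3.0]
grip_width: 0.0333
gripper_force: 40.5
time_s: 3.73
position: [0.5635, 0.0522, 0.1569]
tool_rot: [[-0.159, 0.987, 0.0], [0.987, 0.159, -0.0], [-0.0, 0.0, -1.0]]
ft_force: [-0.5, 0.9, -3.1]
grip_width: 0.0334
gripper_force: 40.3
time_s: 4.15
position: [0.563, 0.055, 0.1264]
tool_rot: [[-0.16, 0.984, 0.084], [0.987, 0.16, 0.014], [0.0, 0.085, -0.996]]
ft_force: [-0.2, -0.2, -2.2]
grip_width: 0.0334
gripper_force: 40.5
[0.56361571 0.05495663 0.1269992 ] [[-0.161, 0.983, 0.086], [0.987, 0.16, 0.014], [-0.0, 0.087, -0.996]] 0.03345784894219642
```

View pics/w2b.png

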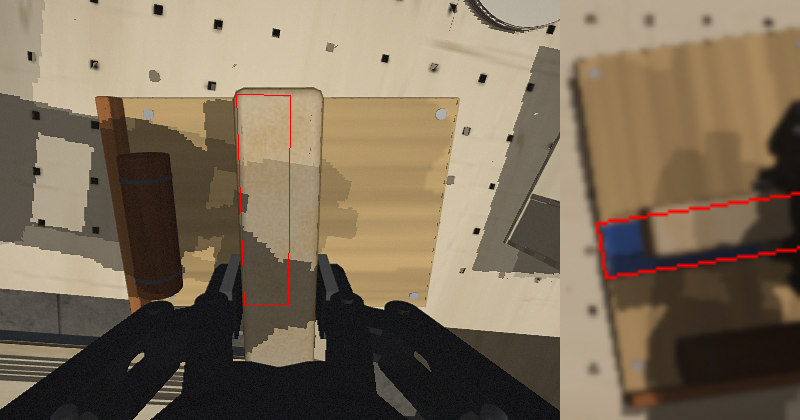

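The wrist view shows the stick, tilted with the slope, hanging over the band at (237–322, 90–360), with the wet roller well clear at (150,225). The top view has the band outline underneath it. Now I'll lower the stick.

```bash
python3 -m handwheel '0 0 -2 0 0 0 0.2; 0 0 -4 0 0 0 0.2; 0 0 -6 0 0 0 0.2; 0 0 -7.5 0 0 0 0.2; 0 0 -8.3 0 0 0 0.2; 0 0 -8.7 0 0 0 0.2; 0 0 -8.9 0 0 0 0.2; 0 0 -8.9 0 0 0 0.2'
python3 -m handwheel '0 0 -0.1 0 0 0 0.2; 0 0 -0.1 0 0 0 0.2; 0 0 -0.1 0 0 0 0.2'
```

```text
time_s: 4.92
position: [0.5636, 0.0548, 0.0378]
tool_rot: [[-0.16, 0.983, 0.086], [0.987, 0.16, 0.014], [-0.0, 0.087, -0.996]]
ft_force: [-0.1, -0.4, -1.8]
grip_width: 0.0334
gripper_force: 40.6
time_s: 5.17
position: [0.5634, 0.0548, 0.0369]
tool_rot: [[-0.16, 0.983, 0.086], [0.987, 0.16, 0.014], [-0.0, 0.087, -0.996]]
ft_force: [-0.5, -0.3, -2.4]
grip_width: 0.0339
gripper_force: 40.6
```

```bash
python3 -m handwheel '0 0 -0.1 0 0 0 0.2; 0 0 -0.2 0 0 0 0.2; 0 0 -0.2 0 0 0 0.2'
```

```text
time_s: 5.42
position: [0.5633, 0.0548, 0.0352]
tool_rot: [[-0.16, 0.983, 0.087], [0.987, 0.16, 0.014], [-0.0, 0.088, -0.996]]
ft_force: [-2.4, -0.3, 4.9]
grip_width: 0.0335
gripper_force: 41.6
```

Contact. I'll release the stick and back out along the tool axis.

```bash
python3 -m handwheel '0 0 0 0 0 0 0.45; 0 0 0 0 0 0 0.53; 0 0 0 0 0 0 0.53; 0 0 0 0 0 0 0.53; -0.09 0 1 0 0 0 0.53; -0.27 0 3 0 0 0 0.53; -0.54 -0.1 6 0 0 0 0.53; -0.9 -0.15 10 0 0 0 0.53'
python3 -m handwheel '0 2 1 -0.4 2.5 0 0.6; 0.3 5 2 -0.8 4.9 0 0.8; 0.6 8 2 -0.8 4.9 0 1; 1 12 2 -0.8 4.9 0 1; 1.3 16 2 -0.8 4.9 0 1; 1.6 20 2 -0.8 4.9 0 1; 1.7 24 2 -0.8 4.9 0 1; 1.7 28 2 -0.8 4.9 0 1'
python3 - <<'E'
from h import *
d=snap("top","pics/t3.png"); im=cv2.cvtColor(d["color"],cv2.COLOR_RGB2BGR); 
c=np.array([.56,.054]); a=np.radians(9.2); u=np.array([np.cos(a),np.sin(a)]); v=np.array([-u[1],u[0]])
def P(z,hx,hy,cx=0): return [[*(c+(cx+sx*hx)*u+sy*hy*v),z+(cx+sx*hx)*.0875] for sx,sy in((1,1),(1,-1),(-1,-1),(-1,1))]
b=cv2.resize(im[132:272,365:485],None,fx=4,fy=4)
for q,col in((P(.027,.02,.09),(0,0,255)),(P(.059,.017,.085,0),(0,255,0))): cv2.polylines(b,[((proj(d,q)-[365,132])*4).astype(np.int32)],True,col,1)
cv2.imwrite("pics/t3b.png",b)
o=status.observe(); print(o["position"],np.round(o["tool_rot"],3).tolist(),o["grip_width"])
E
```

```text
time_s: 6.08
position: [0.5529, 0.0533, 0.1343]
tool_rot: [[-0.16, 0.984, 0.081], [0.987, 0.159, 0.014], [0.001, 0.082, -0.997]]
ft_force: [1.6, 0.0, 0.0]
grip_width: 0.0454
gripper_force: 0.0
time_s: 6.75
position: [0.5708, 0.3353, 0.1552]
tool_rot: [[-0.16, 0.987, 0.001], [0.987, 0.16, 0.0], [0.0, 0.001, -1.0]]
ft_force: [0.2, -0.4, 0.6]
grip_width: 0.0852
gripper_force: 0.0
[0.56945109 0.3418286  0.15479366] [[-0.165, 0.986, 0.001], [0.986, 0.165, 0.003], [0.003, 0.001, -1.0]] 0.08543684350287775
```

View pics/t3b.png

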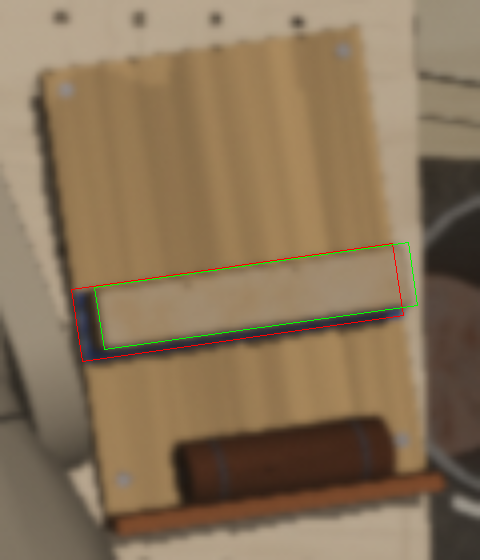

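The stick lies on the band, its outline at (98–410, 245–350) within about 3 mm of the predicted one, and the wet roller hasn't moved. Now to move over the pale roller.

```bash
python3 -m handwheel '0.1 1.3 0 0 0 -6 1; 0.1 2.7 0 0 0 -12.3 1; 0.1 2.7 0 0 0 -12.3 1; 0.1 2.7 0 0 0 -12.3 1; 0.1 2.7 0 0 0 -12.3 1'
python3 - <<'E'
from h import *
d=snap("wrist","pics/w4.png"); o=status.observe(); p=o["position"]; print(p,np.round(o["tool_rot"],3).tolist())
im=cv2.cvtColor(d["color"],cv2.COLOR_RGB2BGR); c=np.array([.571,.369]); a=np.radians(-3.1); u=np.array([np.cos(a),np.sin(a)]); v=np.array([-u[1],u[0]])
P=[[*(c+sx*.018*u+sy*.055*v),.018] for sx,sy in((1,1),(1,-1),(-1,-1),(-1,1))]
cv2.polylines(im,[proj(d,P).astype(np.int32)],True,(0,0,255),1); cv2.imwrite("pics/w4b.png",im)
E
```

```text
time_s: 7.22
position: [0.5721, 0.3595, 0.1546]
tool_rot: [[0.051, 0.999, 0.0], [0.999, -0.051, -0.0], [-0.0, 0.0, -1.0]]
ft_force: [-0.2, -0.0, 0.5]
grip_width: 0.0856
gripper_force: 0.0
[0.5722464  0.3593446  0.15465687] [[0.052, 0.999, 0.0], [0.999, -0.052, -0.0], [-0.0, 0.0, -1.0]]
```

View pics/w4b.png

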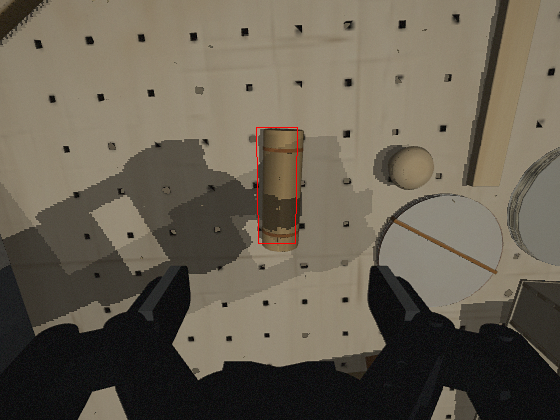

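The wrist view shows the roller at (262–303, 130–250), about 4 mm in +x and 4 mm in -y from my estimate. I'll correct for that and grasp.

```bash
python3 -m handwheel '0.3 0.5 -3 0 0 0 1; 0.3 0.6 -7 0 0 0 1; 0.3 0.6 -10.5 0 0 0 1; 0.3 0.6 -13 0 0 0 1; 0.3 0.6 -14.5 0 0 0 1; 0.3 0.6 -15.1 0 0 0 1; 0.3 0.6 -15.1 0 0 0 1; 0.3 0.6 -15.1 0 0 0 0.7' 30
python3 -m handwheel '0 0 0 0 0 0 0.25; 0 0 0 0 0 0 0.25; 0 0 0 0 0 0 0.25; 0 0 0 0 0 0 0.25; 0 0 0 0 0 0 0.25; 0 0 0 0 0 0 0.25; 0 0 0 0 0 0 0.25'
```

```text
time_s: 7.93
position: [0.5758, 0.366, 0.0045]
tool_rot: [[0.054, 0.999, 0.001], [0.999, -0.054, 0.001], [0.001, 0.001, -1.0]]
ft_force: [-0.1, 1.1, 2.2]
grip_width: 0.0757
gripper_force: 0.0
time_s: 8.52
position: [0.5756, 0.3664, 0.0046]
tool_rot: [[0.054, 0.999, 0.002], [0.999, -0.054, 0.001], [0.001, 0.002, -1.0]]
ft_force: [-1.1, -1.0, 6.9]
grip_width: 0.0354
gripper_force: 29.7
```

```bash
python3 -m handwheel '0 0 1 0 0 0 0.25; 0 0 3 0 0 0 0.25; 0 0 6 0 0 0 0.25; 0 0 9 0 0 0 0.25; 0.3 -1 12 0 0 2 0.25; 0.7 -3 14 0 0 4 0.25; 1.1 -6 15 0 0 6 0.25; 1.5 -9 15 0 0 8 0.25'
python3 -m handwheel '0.3 -3 0 0 0 1 0.25; 0.7 -6 0 0 0 2 0.25; 1.1 -9 0 0 0 3 0.25; 1.5 -12.5 0 0 0 4 0.25; 1.9 -16 0 0 0 4.3 0.25; 2.3 -19 0 0 0 4.3 0.25; 2.7 -20.6 0 0 0 4.3 0.25; 2.8 -21.2 0 0 0 4.3 0.25'
python3 -m handwheel '0 0 -1 0.4 -2.5 0 0.25; 0 0 -2 0.8 -4.9 0 0.25; 0 0 -4 0.8 -4.9 0 0.25; 0 0 -5 0.8 -4.9 0 0.25; 0 0 -5 0.8 -4.9 0 0.25; 0 0 -5 0.8 -4.9 0 0.25'
python3 - <<'E'
from h import *
d=snap("wrist","pics/w5.png"); o=status.observe(); print(np.round(o["position"],4),o["grip_width"])
E
```

```text
time_s: 9.18
position: [0.5908, 0.2761, 0.1569]
tool_rot: [[-0.089, 0.996, 0.005], [0.996, 0.089, 0.001], [0.001, 0.005, -1.0]]
ft_force: [-0.3, -0.9, -0.8]
grip_width: 0.0347
gripper_force: 30.2
time_s: 9.85
position: [0.6185, 0.0616, 0.1538]
tool_rot: [[-0.157, 0.988, 0.0], [0.988, 0.157, -0.0], [-0.001, 0.0, -1.0]]
ft_force: [-0.3, 0.3, -0.9]
grip_width: 0.035
gripper_force: 30.2
time_s: 10.35
position: [0.6182, 0.0649, 0.1034]
tool_rot: [[-0.161, 0.983, 0.085], [0.987, 0.16, 0.014], [0.0, 0.086, -0.996]]
ft_force: [0.6, -0.1, -0.5]
grip_width: 0.0351
gripper_force: 30.2
[0.6186 0.0648 0.1041] 0.03515712516730756
```

View pics/w5.png

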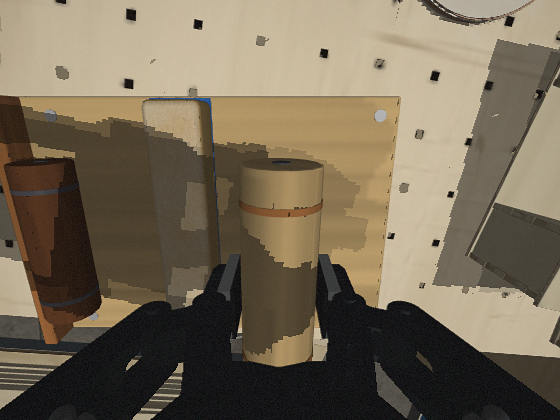

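The wrist view shows the roller held at (240–322, 160–360), with the stick at (145–215, 100–300) and the wet roller far off at left. I'll go 5 mm further uphill for finger clearance and lower it.

```bash
python3 -m handwheel '0.5 0.1 -1 0 0 0 0.25; 0.5 0.1 -3 0 0 0 0.25; 0.5 0.1 -4.5 0 0 0 0.25; 0.5 0.1 -5.5 0 0 0 0.25; 0.5 0.1 -6.2 0 0 0 0.25; 0.5 0.1 -6.5 0 0 0 0.25; 0.5 0.1 -6.5 0 0 0 0.25; 0.5 0.1 -6.5 0 0 0 0.25'
python3 -m handwheel '0 0 -0.1 0 0 0 0.25; 0 0 -0.2 0 0 0 0.25; 0 0 -0.2 0 0 0 0.25'
```

```text
time_s: 11.07
position: [0.6236, 0.0653, 0.0389]
tool_rot: [[-0.16, 0.983, 0.087], [0.987, 0.16, 0.014], [-0.0, 0.088, -0.996]]
ft_force: [0.5, -0.4, -1.3]
grip_width: 0.0352
gripper_force: 30.3
time_s: 11.32
position: [0.6236, 0.0653, 0.0373]
tool_rot: [[-0.16, 0.983, 0.087], [0.987, 0.16, 0.014], [-0.0, 0.088, -0.996]]
ft_force: [-0.8, -0.2, 3.2]
grip_width: 0.0351
gripper_force: 30.6
```

The roller is down on the ramp. I'll open gently, let it settle on the finger, then rise.

```bash
python3 -m handwheel '0 0 0 0 0 0 0.46; 0 0 0 0 0 0 0.5; 0 0 0 0 0 0 0.5; 0 0 0 0 0 0 0.5; 0 0 0 0 0 0 0.5; 0 0 0 0 0 0 0.5'
python3 -m handwheel '-0.04 0 0.5 0 0 0 0.5; -0.09 0 1 0 0 0 0.5; -0.18 0 2 0 0 0 0.5; -0.27 0 3 0 0 0 0.5; -0.45 0 5 0 0 0 0.5; -0.7 -0.1 8 0 0 0 0.5; -1 -0.15 11 0 0 0 0.5; -1 -0.15 12 0 0 0 0.5'
python3 -m handwheel '0 5 1 0 0 0 0.5; 0 9 1 0 0 0 0.5; 0 13 1 0 0 0 0.5; 0 17 1 0 0 0 0.5; 0 20 1 0 0 0 0.5; 0 20 1 0 0 0 0.5; 0 20 1 0 0 0 0.5; 0 20 1 0 0 0 0.5'
python3 - <<'E'
from h import *
d=snap("top","pics/t6.png"); im=cv2.cvtColor(d["color"],cv2.COLOR_RGB2BGR)
c=np.array([.56,.054]); a=np.radians(9.2); u=np.array([np.cos(a),np.sin(a)]); v=np.array([-u[1],u[0]])
def P(z,hx,hy,cx=0): return [[*(c+(cx+sx*hx)*u+sy*hy*v),z+(cx+sx*hx)*.0875] for sx,sy in((1,1),(1,-1),(-1,-1),(-1,1))]
b=cv2.resize(im[132:272,365:485],None,fx=4,fy=4)
for q,col in((P(.045,.018,.055,.037),(0,0,255)),(P(.059,.017,.085,0),(0,255,0))): cv2.polylines(b,[((proj(d,q)-[365,132])*4).astype(np.int32)],True,col,1)
cv2.imwrite("pics/t6b.png",b)
E
```

```text
time_s: 11.82
position: [0.6231, 0.0653, 0.0363]
tool_rot: [[-0.16, 0.983, 0.085], [0.987, 0.16, 0.014], [0.0, 0.086, -0.996]]
ft_force: [-0.7, 0.2, 0.0]
grip_width: 0.0429
gripper_force: 0.1
time_s: 12.48
position: [0.6142, 0.0637, 0.1621]
tool_rot: [[-0.16, 0.983, 0.093], [0.987, 0.16, 0.013], [-0.002, 0.094, -0.996]]
ft_force: [0.8, -0.1, 0.4]
grip_width: 0.0426
gripper_force: 0.0
time_s: 13.15
position: [0.613, 0.2634, 0.1666]
tool_rot: [[-0.16, 0.983, 0.086], [0.987, 0.16, 0.014], [-0.0, 0.087, -0.996]]
ft_force: [-0.6, 0.0, 0.3]
grip_width: 0.0427
gripper_force: 0.0
```

View pics/t6b.png

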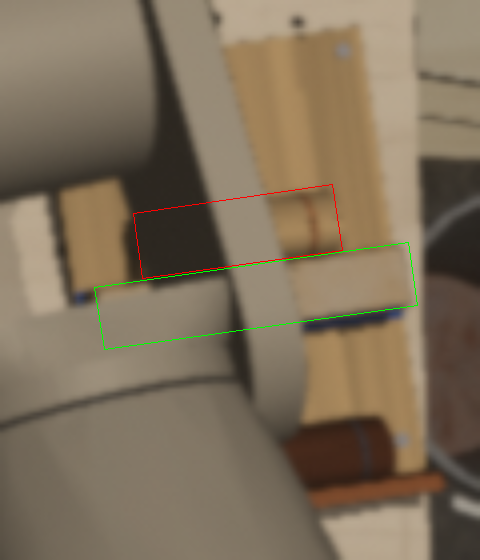

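The arm hides part of the view, but the roller's visible end at (335,215) sits where it should, against the stick. I'll move the arm aside, wait, and take a last look.

```bash
python3 -m handwheel '0 3 0 0 0 0 0.5; -2 6 2 0 0 0 0.5; -4 9 4 0 0 0 0.5; -6 12 5 0 0 0 0.5; -8 15 5 0 0 0 0.5; -10 18 5 0 0 0 0.5; -12 20 5 0 0 0 0.5; -12 20 5 0 0 0 0.5'
python3 -m handwheel '0 0 0 0 0 0 0.5; 0 0 0 0 0 0 0.5; 0 0 0 0 0 0 0.5; 0 0 0 0 0 0 0.5; 0 0 0 0 0 0 0.5; 0 0 0 0 0 0 0.5; 0 0 0 0 0 0 0.5; 0 0 0 0 0 0 0.5' >/dev/null
python3 - <<'E'
from h import *
a=snap("top","pics/t7.png"); 
for _ in range(5): e=get_image("top")
print("diff",np.abs(a["color"][132:272,365:485].astype(int)-e["color"][132:272,365:485]).mean())
d=a; im=cv2.cvtColor(d["color"],cv2.COLOR_RGB2BGR)
c=np.array([.56,.054]); t=np.radians(9.2); u=np.array([np.cos(t),np.sin(t)]); v=np.array([-u[1],u[0]])
def P(z,hx,hy,cx=0): return [[*(c+(cx+sx*hx)*u+sy*hy*v),z+(cx+sx*hx)*.0875] for sx,sy in((1,1),(1,-1),(-1,-1),(-1,1))]
b=cv2.resize(im[132:272,365:485],None,fx=4,fy=4)
for q,col in((P(.045,.018,.055,.037),(0,0,255)),(P(.059,.017,.085,0),(0,255,0))): cv2.polylines(b,[((proj(d,q)-[365,132])*4).astype(np.int32)],True,col,1)
l=cv2.resize(im,(320,240)); o=np.zeros((560,800,3),np.uint8); o[:,:480]=b; o[:240,480:]=l; cv2.imwrite("pics/t7b.png",o)
E
```

```text
time_s: 13.87
position: [0.4901, 0.4662, 0.2168]
tool_rot: [[-0.163, 0.983, 0.085], [0.987, 0.163, 0.015], [0.001, 0.086, -0.996]]
ft_force: [0.1, -0.7, -0.3]
grip_width: 0.0426
gripper_force: 0.0
diff 0.3596031746031746
```

View pics/t7b.png

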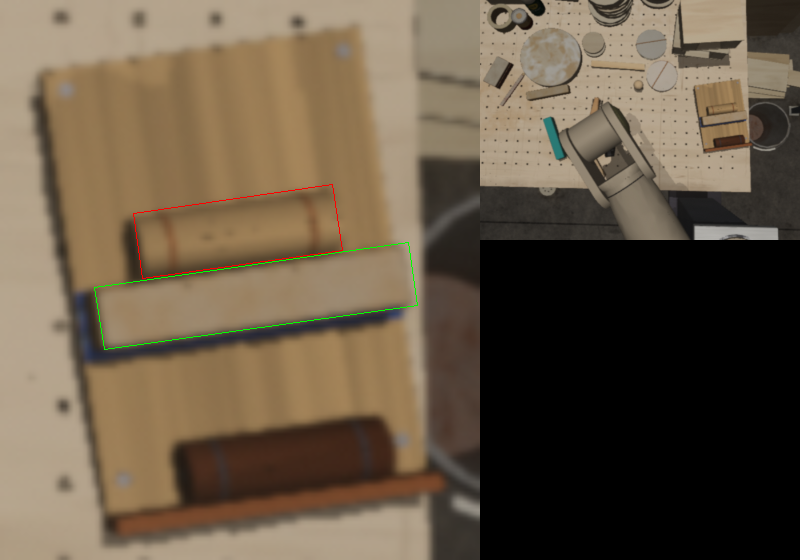

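The pale roller at (133–342, 185–278) rests squarely against the stick, nothing is moving, the wet roller hasn't moved and the knob still stands. Handing in.

```bash
python3 -c "
from rig import env; print(env.close_job())"
```

```text
the job is handed in; nothing more can be done
None
```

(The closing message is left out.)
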